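# Push the lens carriers home on the inspection rail

## Robot

A 6-joint arm with a two-finger parallel gripper is mounted at the origin on the work surface. World frame = base frame: x ahead of the robot, y to its left, z up, the work surface at z = 0. Lengths are in m, angles in rad, forces in N, time in s.
With the tool pointing down it reaches from about 0.425 to 0.95 m from the base axis. Payload 3.5 kg.
Tool frame: the origin (TCP) lies between the finger pads; the fingertips stand 19 mm ahead of it and the grasp point (between the pads) is the TCP; z points along the fingers, y is the line along which they close (so a half turn about z gives the same grasp; the last joint's range is limited). The gripper opens to 85 mm and grips with 20 to 120 N. Pads are 22 mm wide; open, the fingers measure 114 mm over their backs; the gripper's body (76 mm by 85 mm) begins 54 mm behind the grasp point. The pads swing forward as they close: fully open they stand 13 mm farther back than shut.
Start: joints at [-1.31, 0.286, 1.577, -0, 1.279, -0.15], TCP at [0.27, -0.619, 0.25] pointing down, gripper open.
Joint ranges: [-2.77, 2.77], [-0.9, 2.22], [0.21, 2.48], [-1.53, 4.67], [0.24, 2.81], [-2.84, 2.84]. Speed limits (rad/s): [2.79, 2.79, 3.14, 3.14, 3.14, 3.14].

## Interface

Orientations are given as a 3x3 rotation matrix whose columns are the frame's x, y, z axes.
In Python, from workcell import manip, eyes gives the robot as it stands.
- The arm moves only by the tool drive_tool, never from a script. Its argument "plan" is a list of rows, each a list of 2 entries, a list of its own where there are three numbers: the shift along the tool's x, y, z in m, then the turn, a rotation vector about the tool's x, y, z in rad. In form: [[[tx, ty, tz], [ax, ay, az]], ...]. A call has 1 to 10 rows; each row shifts and turns the commanded pose from where the row before left it, along the tool's axes as they then stand; what a row does not reach is not made up. A row lasts 1/8 s, in which the tool goes at most 62.5 mm and 10.7 degrees, less where a joint would pass 70% of its speed; a pose out of reach is approached as far as the arm can. A call with a gripper value outside its range is refused whole. "gripper" is the opening, from 0 (shut) to 1 (fully open), set as the call begins (left out, the last holds). The fingers move at their own pace and stop on an object; "grip_force" is the grip in N (left out, the last holds). Time passes only in rows, so rows that do not move let the fingers close. It gives the time, the measured TCP pose, the force, the opening and the grip force at its end, in the units of the state.
- manip.sense(): the state, without advancing time (a new reading comes with each control period).
- eyes.read_camera(name): name is "scene" or "top" or "wrist"; returns a dict with "pixels" (420x560x3 uint8, blue, green, red), "intrinsics" (3x3 intrinsics, pixels), "D" ([k1, k2, p1, p2, k3] as OpenCV has them; the pictures are not rectified), "T" (4x4, takes a point from camera to world coordinates); the wrist camera has in their place "hand_eye" (4x4, takes a point from camera to tool coordinates, whose origin is the TCP and whose axes are the flange's). Camera axes: x right, y up, looking along -z (the intrinsics and any distortion apply to the point x, -y, -z); pixel columns grow to the right and rows downward; lengths in m; the calibration is good to about 2 mm. A picture is of the moment at which its call begins: read the wrist's pose just before it. There is no depth.
- manip.hand_in(): hands the job in; it is judged then, once.
The state is a dict: "time": time; "q": joint angles; "joint_vel": joint speeds; "joint_torque": joint torques, N m; "tool_pos": TCP position; "orientation": TCP orientation; "wrist_force": force on the tool from outside, world axes, zero at the start; "wrist_torque": the same for the moment, N m; "gripper_width": finger opening in m; "grip_force": force on a finger pad.
Only numpy, scipy, OpenCV 4.12 (cv2) and the standard library are available. Lean on these libraries where they do the work, as an engineer would, in place of code of your own. Each camera call takes 0.05 s, during which the arm holds its last target. There are 200 camera calls.

## Task

Four lens carriers stand in a touching row in the aluminium rail. With the fingertips, gently push the whole row along the rail as one train, without picking any carrier up, until the leading carrier is home against the tall end stop and all four are closed up against one another. Then move the hand clear, and leave the jar, the lens disc and the blower alone.

Things in the scene. Friction and masses are not known exactly. Their poses are not given: they have to be found in the camera images.
- rail: straight aluminium channel fixed to the bench, 350 mm long (its y axis), 66 mm wide. Its floor is 10 mm above the bench, its two side walls are 7 mm thick, their tops 18 mm above the bench, 52 mm clear between them. Open at both ends apart from the stop. Origin: centre of the underside, on the bench. Its place and heading change.
- stop: fixed end stop: upright steel block across one end of the rail, 66 mm across the rail, 20 mm thick along the rail, 45 mm high. It may be at either end of the rail (+y or -y). Origin: centre of its underside, on the bench, 185 mm from the rail's origin, so its face is 175 mm from the rail's origin. The other end has only a fixed low lip, 9 mm high and 20 mm long, below the level of the rail's floor.
- carrier1: one of four identical lens carriers: black block 50 mm across the rail, 44 mm along the rail, 24 mm high, about 0.14 kg (varies by a third), a round lens on top rising 4 mm more. Origin: centre of its underside; its y axis runs along the rail. At the -y end of the row.
- carrier2: one of four identical lens carriers: black block 50 mm across the rail, 44 mm along the rail, 24 mm high, about 0.14 kg (varies by a third), a round lens on top rising 4 mm more. Origin: centre of its underside; its y axis runs along the rail. Second from the -y end of the row.
- carrier3: one of four identical lens carriers: black block 50 mm across the rail, 44 mm along the rail, 24 mm high, about 0.14 kg (varies by a third), a round lens on top rising 4 mm more. Origin: centre of its underside; its y axis runs along the rail. Third from the -y end of the row.
- carrier4: one of four identical lens carriers: black block 50 mm across the rail, 44 mm along the rail, 24 mm high, about 0.14 kg (varies by a third), a round lens on top rising 4 mm more. Origin: centre of its underside; its y axis runs along the rail. At the +y end of the row. The row is 177 mm long and stands 60 to 115 mm from the stop, with at least 60 mm of empty rail behind it; the whole row slides with some 1 to 6 N.
- jar: bystander: white jar, 60 mm across, 85 mm high, standing on the bench beyond the rail. Origin: centre of its underside. Not to be disturbed.
- disc: bystander: brass disc set with small lenses, 90 mm across, 10 mm high, lying on the bench beyond the rail. Origin: centre of its underside. Not to be disturbed.
- blower: bystander: rubber air blower standing on its foot, 54 mm across, 75 mm high, on the bench beyond the rail. Origin: centre of its underside. Not to be disturbed.
Things that resemble listed ones, but are neither listed nor needed, are in the scene too. What is shaped like the stop but purple is not meant.

How it is judged:
At the end, for the whole second after the job is handed in: The leading carrier's face is within 3 mm of the end stop, the row behind it is closed up (gaps adding up to at most 3 mm more), all four carriers lie flat in the rail at rest, and the robot touches nothing (((horizontal distance between carrier4 and stop below 0.035 m and horizontal distance between carrier3 and stop below 0.08 m and horizontal distance between carrier2 and stop below 0.125 m and horizontal distance between carrier1 and stop below 0.17 m) or (horizontal distance between carrier1 and stop below 0.035 m and horizontal distance between carrier2 and stop below 0.08 m and horizontal distance between carrier3 and stop below 0.125 m and horizontal distance between carrier4 and stop below 0.17 m)) and z of carrier1 in the frame of rail between 0.007 and 0.013 m and x of carrier1 in the frame of rail between -0.004 and 0.004 m and linear speed of each of carrier1, carrier2, carrier3, carrier4 below 0.01 m/s and z of carrier2 in the frame of rail between 0.007 and 0.013 m and x of carrier2 in the frame of rail between -0.004 and 0.004 m and z of carrier3 in the frame of rail between 0.007 and 0.013 m and x of carrier3 in the frame of rail between -0.004 and 0.004 m and z of carrier4 in the frame of rail between 0.007 and 0.013 m and x of carrier4 in the frame of rail between -0.004 and 0.004 m).
It fails at once if a carrier is lifted (more than 8 mm off the rail's floor) or drops out of the rail (z of any of carrier1, carrier2, carrier3, carrier4 in the frame of rail above 0.018 m or z of any of carrier1, carrier2, carrier3, carrier4 in the frame of rail below 0.004 m).
It fails at once if a carrier is tipped (more than 0.3 rad) (angle between any of carrier1, carrier2, carrier3, carrier4's own z axis and vertical above 0.3 rad).
It fails at once if the row is broken up: a gap of more than 14 mm between neighbours (distance between carrier1 and carrier2 above 0.058 m or distance between carrier2 and carrier3 above 0.058 m or distance between carrier3 and carrier4 above 0.058 m).
It fails at once if the row is rammed against the stop (more than 40 N) (contact force between any of carrier1, carrier4 and stop above 40 N).
It fails at once if the jar, the disc or the blower is disturbed (moved more than 15 mm or knocked over) (distance of any of jar, disc, blower from where it was at the start of the episode above 0.015 m or angle between any of jar, disc, blower's own z axis and vertical above 0.4 rad).
It also fails if it takes over 35 s, if anything falls off the work surface, if the arm or the gripper's body presses on something with over 40 N, if the wrist force passes 120 N, or if a joint passes its speed limit or range.

## Working session

There is one attempt and no reset: what is moved stays moved. The work goes in short steps, Python scripts to look and compute and a tool call to move; the robot and the scene stay as the last step left them, time stands still between calls to the robot, and variables do not carry over. Pictures are saved under pics/ and viewed, at most 10 in all, crops included, and the job is handed in when it is done.

Besides the shell and the picture viewer there is one more tool, called after "Emit:" as a command line: name --argument value ..., lists and objects as JSON in quotes. drive_tool: Moves the arm, as the interface text tells. Its arguments: {"type":"object","properties":{"plan":{"type":"array","items":{"type":"array"}},"gripper":{"type":"number"},"grip_force":{"type":"number"}},"required":["plan"]}

```bash
mkdir -p pics; python3 - <<'E'
from workcell import manip, eyes
import cv2,pickle
s=manip.sense();print({k:s[k] for k in('time','tool_pos','orientation','gripper_width','wrist_force')})
d={}
for n in('scene','top'):
    d[n]=eyes.read_camera(n);cv2.imwrite(f'pics/{n}0.png',d[n]['pixels']);print(n,d[n]['D'],d[n]['T'])
pickle.dump(d,open('d.pkl','wb'))
E
```

```text
{'time': 0.0, 'tool_pos': array([ 0.2693906 , -0.61823653,  0.24890644]), 'orientation': array([[ 9.16817559e-01,  3.99305863e-01, -6.25929365e-04],
       [ 3.99306200e-01, -9.16814704e-01,  2.31449359e-03],
       [ 3.50329616e-04, -2.37190584e-03, -9.99997126e-01]]), 'gripper_width': 0.08520599069264519, 'wrist_force': array([0.50120121, 0.42411425, 0.2968442 ])}
scene [-0.06005526  0.          0.          0.          0.        ] [[ 0.82780964 -0.41734645  0.37490418  0.94573874]
 [ 0.56100495  0.61325278 -0.55605258 -0.51991776]
 [ 0.00215554  0.67062878  0.74178999  0.71249963]
 [ 0.          0.          0.          1.        ]]
top [-0.11507611  0.          0.          0.          0.        ] [[ 0.00690623  0.99100497 -0.13364673  0.458687  ]
 [-0.99996888  0.00633457 -0.00470217 -0.03472944]
 [-0.00381328  0.13367504  0.99101788  1.14675166]
 [ 0.          0.          0.          1.        ]]
```

View pics/top0.png

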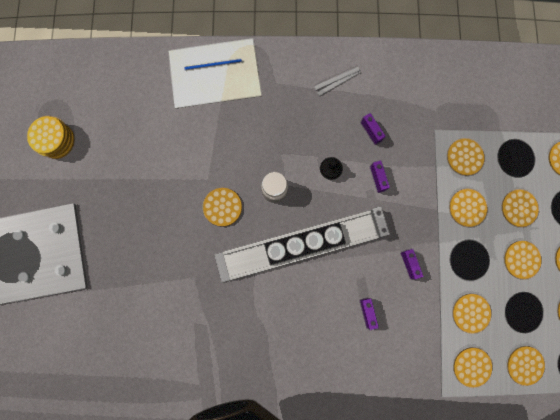

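View pics/scene0.png

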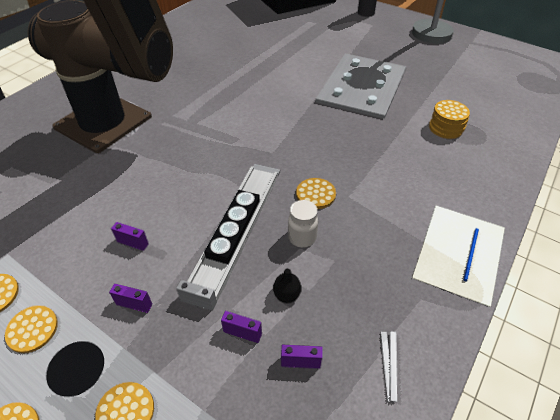

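The top view shows the row of lenses at (276,252), (295,245), (314,240) and (333,235).

- **Stop candidates:** grey block at (380,222), and purple blocks at (373,129), (381,177), (412,265) and (370,314). The grey one on the rail is the stop. The purple ones are excluded by the description.
- **Low lip:** (222,265), at the left end of the rail.
- **Other discs:** the stack at (48,136) and the tray discs. These aren't needed.

Next I'll measure the positions.

```bash
cat > h.py <<'E'
import cv2,numpy as np
def ray(c,px,T=None):
    T=c['T'] if T is None else T
    u=cv2.undistortPoints(np.array(px,float).reshape(-1,1,2),c['intrinsics'],np.array(c['D'])).reshape(-1,2)
    d=np.c_[u[:,0],-u[:,1],-np.ones(len(u))]@T[:3,:3].T
    return T[:3,3],d
def onz(c,px,z,T=None):
    o,d=ray(c,px,T); return o+d*((z-o[2])/d[:,2])[:,None]
E
python3 - <<'E'
from h import *;import pickle
d=pickle.load(open('d.pkl','rb'))
P={}
for n,(x0,x1,y0,y1) in {'top':(264,346,222,266),'scene':(205,262,186,260)}.items():
    c=d[n];im=c['pixels'];g=cv2.cvtColor(im,cv2.COLOR_BGR2GRAY)
    h=g[y0:y1,x0:x1]; m=(h>150).astype(np.uint8)
    # dark carriers mask hull limits lenses
    dk=(h<45).astype(np.uint8); hull=cv2.convexHull(cv2.findNonZero(cv2.morphologyEx(dk,cv2.MORPH_OPEN,np.ones((3,3),np.uint8))))
    hm=np.zeros_like(m);cv2.fillConvexPoly(hm,hull,1);m&=hm
    cs=[k for k in cv2.findContours(m,0,2)[0] if cv2.contourArea(k)>60]
    for k in cs:
        (x,y),_=cv2.minEnclosingCircle(k);p=(x+x0,y+y0);print(n,np.round(p,1),cv2.contourArea(k),np.round(onz(c,[p],.038),4))
    cv2.imwrite(f'pics/c_{n}.png',cv2.resize(im[y0-25:y1+30,x0-60:x1+60],None,fx=3.9,fy=3.9,interpolation=cv2.INTER_CUBIC)) if n=='top' else 0
E
```

```text
top [275.8 251.1] 200.0 [[ 0.5173 -0.0329  0.038 ]]
top [294.9 245.7] 202.0 [[ 0.5295 -0.0752  0.038 ]]
top [314.  240.3] 200.0 [[ 0.5417 -0.1176  0.038 ]]
top [333. 235.] 196.0 [[ 0.5538 -0.1599  0.038 ]]
scene [220.  245.5] 216.5 [[ 0.558  -0.1635  0.038 ]]
scene [229. 229.] 193.0 [[ 0.5465 -0.1214  0.038 ]]
scene [237.1 212.5] 174.0 [[ 0.5325 -0.0776  0.038 ]]
scene [245.  198.5] 156.5 [[ 0.5218 -0.0367  0.038 ]]
```

View pics/c_top.png

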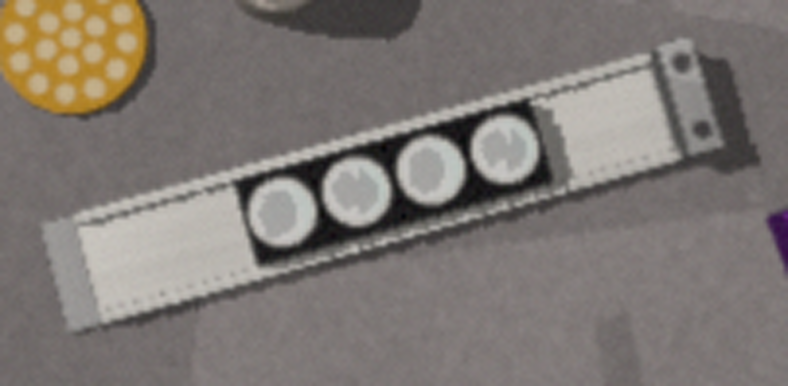

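The crop confirms it: the grey bolted block at (380,222) is the stop, standing on the rail's -y end. The row is closed up, and the free rail behind it is on the +y side. I'll go to a point above the free rail, about 48 mm behind the row's last carrier centre.

Emit:
drive_tool --plan '[[[0.0234,-0.0241,0],[0,0,0]],[[0.0234,-0.0241,0],[0,0,0]],[[0.0234,-0.0241,0],[0,0,0]],[[0.0234,-0.0241,0],[0,0,0]],[[0.0234,-0.0241,0],[0,0,0]],[[0.0234,-0.0241,0],[0,0,0]],[[0.0234,-0.0241,0],[0,0,0]],[[0.0234,-0.0241,0],[0,0,0]],[[0.0234,-0.0241,0],[0,0,0]],[[0.0234,-0.0241,0],[0,0,0]]]' --gripper 0 --grip_force 30

```text
time: 1.35
tool_pos: [0.3879, -0.3031, 0.2498]
orientation: [[0.917, 0.399, -0.0], [0.399, -0.917, 0.001], [-0.0, -0.001, -1.0]]
wrist_force: [0.4, -0.3, 0.9]
gripper_width: -0.0003
grip_force: 0.0
```

Emit:
drive_tool --plan '[[[0.0234,-0.0241,0],[0,0,0]],[[0.0234,-0.0241,0],[0,0,0]],[[0.0234,-0.0241,0],[0,0,0]],[[0.0234,-0.0241,0],[0,0,0]],[[0.0234,-0.0241,0],[0,0,0]],[[0.0234,-0.0241,0],[0,0,0]],[[0.0234,-0.0241,0],[0,0,0]],[[0.0234,-0.0241,0],[0,0,0]],[[0.0234,-0.0241,0],[0,0,0]],[[0.0234,-0.0241,0],[0,0,0]]]'

```text
time: 2.6
tool_pos: [0.5061, 0.0111, 0.2498]
orientation: [[0.917, 0.399, -0.001], [0.399, -0.917, 0.0], [-0.001, -0.0, -1.0]]
wrist_force: [0.1, -0.8, 1.0]
gripper_width: -0.0001
grip_force: 0.0
```

Emit:
drive_tool --plan '[[[0,0,0],[0,0,-0.18]],[[0,0,0],[0,0,-0.18]],[[0,0,0],[0,0,-0.18]],[[0,0,0],[0,0,-0.18]],[[0,0,0],[0,0,-0.18]],[[0,0,0],[0,0,-0.18]],[[0,0,0],[0,0,-0.18]],[[0,0,0],[0,0,-0.18]],[[0,0,0],[0,0,0]]]'

```text
time: 3.72
tool_pos: [0.5058, 0.01, 0.2498]
orientation: [[-0.274, 0.962, -0.001], [0.962, 0.274, 0.0], [0.0, -0.001, -1.0]]
wrist_force: [-0.1, -0.5, 0.1]
gripper_width: -0.0
grip_force: 0.0
```

```bash
python3 - <<'E'
from h import *;from workcell import manip,eyes;import pickle
s=manip.sense();c=eyes.read_camera('wrist');c['s']=s;pickle.dump(c,open('w.pkl','wb'));cv2.imwrite('pics/w1.png',c['pixels'])
print(s['time'],s['tool_pos'],s['orientation'],s['gripper_width'],s['wrist_force'],s['q'])
d=pickle.load(open('d.pkl','rb'))
f=onz(d['top'],[(375.5,223.4)],.045)[0];print('stop face(top)',f)
u=np.array([.2763,-.961]);print('along from lead lens:',(f[:2]-[.5538,-.1599])@u)
E
```

```text
3.725 [0.50584231 0.01003797 0.24983585] [[-2.74358323e-01  9.61627076e-01 -9.36566252e-04]
 [ 9.61627433e-01  2.74358607e-01  1.85910428e-04]
 [ 4.35731513e-04 -8.49621727e-04 -9.99999544e-01]] -4.0183649731257374e-05 [-0.093478   -0.49311445  0.14139645] [-1.80941401e-01 -9.11679052e-02  1.98509648e+00  1.51125341e-05
  1.24861881e+00 -4.58868762e-01]
stop face(top) [ 0.57949371 -0.2542795   0.045     ]
along from lead lens: 0.09779787283003974
```

View pics/w1.png

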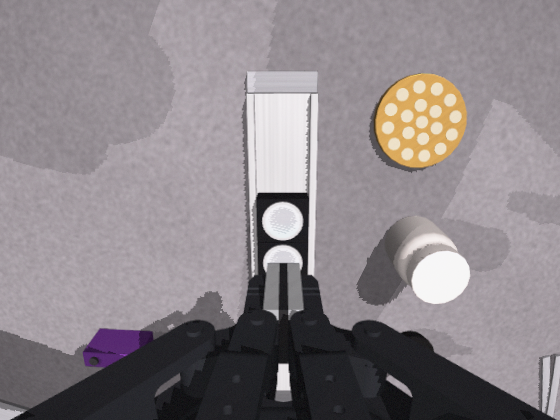

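The wrist view shows the rail running vertically, with the lip at (282,82), the row's rear edge at row 194, the last lens at (283,221), and walls at columns 247 and 318. I'll project these points to world coordinates.

```bash
python3 - <<'E'
from h import *;import pickle
c=pickle.load(open('w.pkl','rb'));s=c['s'];T=np.eye(4);T[:3,:3]=s['orientation'];T[:3,3]=s['tool_pos'];T=T@c['hand_eye']
R=s['orientation'];t=s['tool_pos']
for n,p,z in [('lens',(283,221),.038),('rear edge',(283,194),.034),('rearL',(257,195),.034),('rearR',(308,195),.034),('wallL',(246,94),.018),('wallR',(318,94),.018),('wallL2',(247,260),.018),('wallR2',(314.5,260),.018)]:
    w=onz(c,[p],z,T)[0];print(n,w.round(4),'tool',((w-t)@R).round(4))
E
```

```text
lens [ 0.5196 -0.0321  0.038 ] tool [-0.0444  0.0018  0.2118]
rear edge [ 0.5126 -0.0076  0.034 ] tool [-0.0189  0.0018  0.2158]
rearL [ 0.4894 -0.0152  0.034 ] tool [-0.0199 -0.0226  0.2158]
rearR [ 0.5354 -0.0021  0.034 ] tool [-0.0199  0.0253  0.2158]
wallL [0.4554 0.0699 0.018 ] tool [ 0.0713 -0.0319  0.2319]
wallR [0.5185 0.0879 0.018 ] tool [0.0713 0.0337 0.2318]
wallL2 [ 0.4974 -0.0913  0.018 ] tool [-0.0953 -0.0357  0.2318]
wallR2 [ 0.5651 -0.072   0.018 ] tool [-0.0952  0.0347  0.2318]
```

Emit:
drive_tool --plan '[[[0.006,0.0015,0.02],[0,0,0]],[[0,0,0.025],[0,0,0]],[[0,0,0.03],[0,0,0]],[[0,0,0.03],[0,0,0]],[[0,0,0.03],[0,0,0]],[[0,0,0.025],[0,0,0]],[[0,0,0.02],[0,0,0]],[[0,0,0.015],[0,0,0]],[[0,0,0.01],[0,0,0]],[[0,0,0],[0,0,0]]]'

```text
time: 5.03
tool_pos: [0.5056, 0.0162, 0.0448]
orientation: [[-0.276, 0.961, -0.001], [0.961, 0.276, 0.0], [0.001, -0.001, -1.0]]
wrist_force: [-0.8, -0.4, 1.2]
gripper_width: 0.0003
grip_force: 0.0
```

Emit:
drive_tool --plan '[[[0,0,0.005],[0,0,0]],[[0,0,0.003],[0,0,0]],[[0,0,0],[0,0,0]]]'

```text
time: 5.4
tool_pos: [0.5059, 0.0162, 0.0374]
orientation: [[-0.276, 0.961, 0.0], [0.961, 0.276, 0.0], [-0.0, 0.0, -1.0]]
wrist_force: [0.2, -0.1, 0.2]
gripper_width: 0.0001
grip_force: 0.0
```

```bash
python3 - <<'E'
from h import *;from workcell import manip,eyes
s=manip.sense();print(s['time'],s['tool_pos'],s['wrist_force'])
c=eyes.read_camera('wrist');a=c['pixels'];t=eyes.read_camera('top')['pixels'][190:290,205:405]
cv2.imwrite('pics/w2.png',np.vstack([a[:,:],cv2.resize(t,(560,280))])[:, :][120:])
E
```

```text
5.4 [0.50592898 0.01616469 0.03735145] [ 0.19210716 -0.06238057  0.23165676]
```

View pics/w2.png

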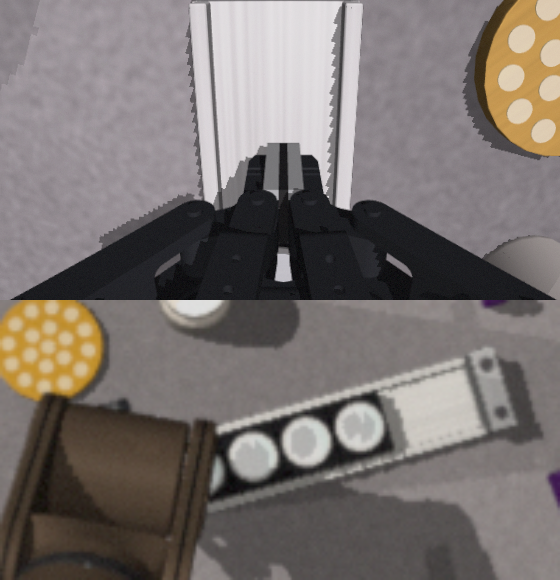

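The fingers are shut inside the rail behind the row, touching nothing. I'll approach slowly and watch the force.

Emit:
drive_tool --plan '[[[-0.004,0,0],[0,0,0]],[[-0.004,0,0],[0,0,0]],[[-0.002,0,0],[0,0,0]],[[-0.002,0,0],[0,0,0]],[[-0.002,0,0],[0,0,0]],[[-0.002,0,0],[0,0,0]],[[-0.002,0,0],[0,0,0]],[[-0.002,0,0],[0,0,0]]]'

```text
time: 6.5
tool_pos: [0.5111, -0.0022, 0.0373]
orientation: [[-0.275, 0.961, -0.001], [0.961, 0.275, 0.002], [0.003, -0.001, -1.0]]
wrist_force: [-1.7, 6.1, 2.1]
gripper_width: 0.0
grip_force: 2.8
```

Emit:
drive_tool --plan '[[[-0.003,0,0],[0,0,0]],[[-0.004,0,0],[0,0,0]],[[-0.004,0,0],[0,0,0]],[[-0.004,0,0],[0,0,0]],[[-0.004,0,0],[0,0,0]]]'

```text
time: 7.12
tool_pos: [0.5162, -0.0202, 0.0373]
orientation: [[-0.276, 0.961, -0.002], [0.961, 0.276, 0.003], [0.003, -0.001, -1.0]]
wrist_force: [-1.1, 5.7, 2.3]
gripper_width: 0.0
grip_force: 2.9
```

```bash
python3 - <<'E'
from h import *;from workcell import manip,eyes;import pickle
s=manip.sense();print(s['time'],s['tool_pos'],s['wrist_force'])
d={n:eyes.read_camera(n) for n in('top','scene')};pickle.dump(d,open('d2.pkl','wb'))
t=d['top']['pixels'][190:290,225:405];q=d['scene']['pixels'][170:310,150:300]
cv2.imwrite('pics/p3.png',np.vstack([cv2.resize(t,(500,278)),cv2.resize(q,(500,310))]))
E
```

```text
7.125 [ 0.51615702 -0.02015616  0.03731435] [-1.0787309   5.67255492  2.26388879]
```

View pics/p3.png

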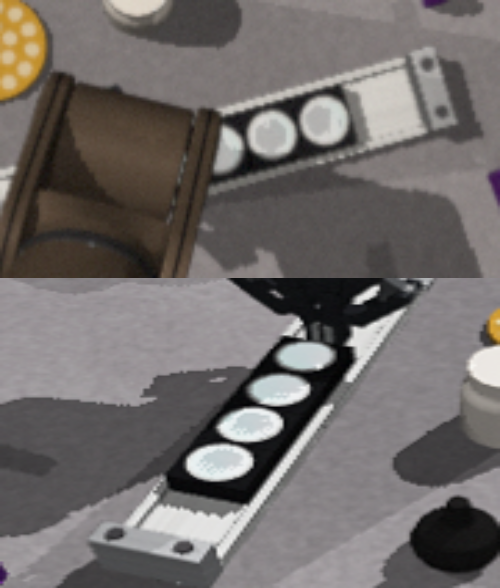

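The row slides as one at about 6 N, with roughly 55 mm left to the stop. I'll push most of that, then creep.

Emit:
drive_tool --plan '[[[-0.004,0,0],[0,0,0]],[[-0.005,0,0],[0,0,0]],[[-0.005,0,0],[0,0,0]],[[-0.005,0,0],[0,0,0]],[[-0.005,0,0],[0,0,0]],[[-0.005,0,0],[0,0,0]],[[-0.004,0,0],[0,0,0]],[[-0.003,0,0],[0,0,0]],[[-0.003,0,0],[0,0,0]],[[-0.002,0,0],[0,0,0]]]'

```text
time: 8.48
tool_pos: [0.5275, -0.0597, 0.0373]
orientation: [[-0.276, 0.961, -0.002], [0.961, 0.276, 0.002], [0.003, -0.001, -1.0]]
wrist_force: [-1.3, 6.0, 3.1]
gripper_width: 0.0
grip_force: 3.1
```

```bash
python3 - <<'E'
from h import *;from workcell import manip,eyes;import pickle
s=manip.sense();print(s['time'],s['tool_pos'],s['wrist_force'])
d={n:eyes.read_camera(n) for n in('top','scene')};pickle.dump(d,open('d3.pkl','wb'))
t=d['top']['pixels'][200:260,315:405];q=d['scene']['pixels'][200:310,160:270]
cv2.imwrite('pics/p4.png',np.hstack([cv2.resize(t,(400,267)),cv2.resize(q,(267,267))]))
E
```

```text
8.475 [ 0.52754061 -0.05967815  0.03732332] [-1.33335972  5.98447718  3.1277502 ]
```

View pics/p4.png

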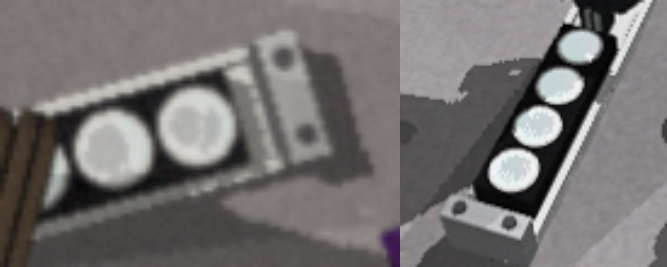

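The two views put the gap between the lead carrier and the stop at about 12–15 mm. I'll creep from here.

Emit:
drive_tool --plan '[[[-0.002,0,0],[0,0,0]],[[-0.002,0,0],[0,0,0]],[[-0.002,0,0],[0,0,0]],[[-0.001,0,0],[0,0,0]],[[-0.001,0,0],[0,0,0]],[[-0.001,0,0],[0,0,0]]]'

```text
time: 9.32
tool_pos: [0.53, -0.0682, 0.0373]
orientation: [[-0.276, 0.961, -0.002], [0.961, 0.276, 0.002], [0.003, -0.001, -1.0]]
wrist_force: [-2.7, 6.0, 3.3]
gripper_width: -0.0001
grip_force: 3.2
```

Emit:
drive_tool --plan '[[[-0.001,0,0],[0,0,0]],[[-0.001,0,0],[0,0,0]],[[-0.001,0,0],[0,0,0]]]'

```text
time: 9.7
tool_pos: [0.5308, -0.071, 0.0373]
orientation: [[-0.276, 0.961, -0.002], [0.961, 0.276, 0.002], [0.003, -0.001, -1.0]]
wrist_force: [-2.1, 5.9, 3.5]
gripper_width: -0.0003
grip_force: 3.2
```

Emit:
drive_tool --plan '[[[-0.001,0,0],[0,0,0]],[[-0.001,0,0],[0,0,0]]]'

```text
time: 9.95
tool_pos: [0.5313, -0.0729, 0.0373]
orientation: [[-0.276, 0.961, -0.002], [0.961, 0.276, 0.002], [0.003, -0.001, -1.0]]
wrist_force: [-2.1, 6.2, 4.3]
gripper_width: -0.0
grip_force: 3.2
```

Still free sliding, with no force rise yet.

Emit:
drive_tool --plan '[[[-0.001,0,0],[0,0,0]],[[-0.001,0,0],[0,0,0]]]'

```text
time: 10.2
tool_pos: [0.5319, -0.0749, 0.0373]
orientation: [[-0.276, 0.961, -0.002], [0.961, 0.276, 0.002], [0.003, -0.001, -1.0]]
wrist_force: [-1.4, 6.2, 4.2]
gripper_width: -0.0
grip_force: 3.2
```

Emit:
drive_tool --plan '[[[-0.001,0,0],[0,0,0]],[[-0.001,0,0],[0,0,0]]]'

```text
time: 10.45
tool_pos: [0.5324, -0.0765, 0.0373]
orientation: [[-0.276, 0.961, -0.002], [0.961, 0.276, 0.003], [0.004, -0.001, -1.0]]
wrist_force: [-1.6, 8.8, 4.7]
gripper_width: -0.0002
grip_force: 4.6
```

Force is rising, so the lead carrier may be touching the stop. I'll take single small steps.

Emit:
drive_tool --plan '[[[-0.001,0,0],[0,0,0]]]'

```text
time: 10.58
tool_pos: [0.5324, -0.0766, 0.0373]
orientation: [[-0.275, 0.961, -0.003], [0.961, 0.275, 0.005], [0.006, -0.002, -1.0]]
wrist_force: [-1.8, 12.4, 5.4]
gripper_width: 0.0
grip_force: 6.1
```

Emit:
drive_tool --plan '[[[-0.001,0,0],[0,0,0]]]'

```text
time: 10.7
tool_pos: [0.5324, -0.0767, 0.0373]
orientation: [[-0.274, 0.962, -0.004], [0.962, 0.274, 0.007], [0.008, -0.002, -1.0]]
wrist_force: [-2.9, 14.4, 7.5]
gripper_width: 0.0001
grip_force: 7.7
```

The tool has stopped and the force reached about 15 N, so the row is home. I'll back off and lift clear.

Emit:
drive_tool --plan '[[[0.003,0,0],[0,0,0]],[[0.004,0,0],[0,0,0]],[[0.006,0,0],[0,0,0]],[[0.01,0,0],[0,0,0]],[[0.01,0,0],[0,0,0]],[[0,0,-0.02],[0,0,0]],[[0,0,-0.04],[0,0,0]],[[0,0,-0.04],[0,0,0]],[[0,0,-0.04],[0,0,0]],[[0,0,-0.04],[0,0,0]]]'

```text
time: 11.95
tool_pos: [0.524, -0.0477, 0.2185]
orientation: [[-0.277, 0.961, -0.0], [0.961, 0.277, -0.0], [-0.0, -0.0, -1.0]]
wrist_force: [0.6, 0.4, 0.2]
gripper_width: -0.0001
grip_force: 0.0
```

Emit:
drive_tool --plan '[[[0.02,0,-0.01],[0,0,0]],[[0.03,0,0],[0,0,0]],[[0.03,0,0],[0,0,0]],[[0.02,0,0],[0,0,0]],[[0,0,0],[0,0,0]]]'

```text
time: 12.58
tool_pos: [0.4959, 0.0493, 0.2263]
orientation: [[-0.279, 0.96, -0.002], [0.96, 0.279, -0.0], [0.0, -0.002, -1.0]]
wrist_force: [-0.1, -0.2, -0.7]
gripper_width: -0.0
grip_force: 0.0
```

```bash
python3 - <<'E'
from h import *;from workcell import manip,eyes
s=manip.sense();print(s['time'],s['tool_pos'],s['wrist_force'])
d={n:eyes.read_camera(n) for n in('top','scene')}
t=d['top']['pixels'][160:285,205:405];q=d['scene']['pixels'][155:310,150:330]
cv2.imwrite('pics/p5.png',np.hstack([cv2.resize(t,None,fx=2.2,fy=2.2),cv2.resize(q,(319,275))]))
E
```

```text
12.575 [0.49586544 0.04933691 0.22634526] [-0.06436616 -0.17013527 -0.65348765]
```

View pics/p5.png

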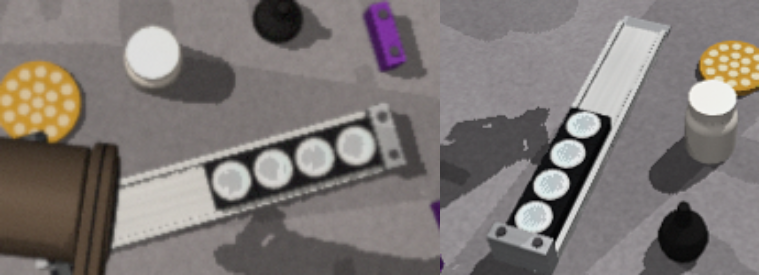

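The row sits closed up against the grey stop (lead lens at (355,145) in the crop). The hand is clear, and the jar, disc and blower haven't moved.

```bash
python3 -c "
from workcell import manip;print(manip.hand_in())"
```

```text
the job is handed in; nothing more can be done
None
```

I pushed the four carriers as one train until the leading one reached the end stop, moved the hand clear, and handed the job in at about 12.6 s. The last pictures show the row closed up at the stop and the jar, disc and blower where they were, and the push peaked at about 17 N; no verdict came back.

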